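# Nest three pick pans on one hook, largest first

### The job

Hang the three metal pick pans by their eyes on the arm of the hook stand, one after another, the largest first, then the medium, then the smallest, all with their open side facing out towards the tip. Push each one back along the arm until it butts against the stop collar (the later ones against the pan before) and keep it pressed there for a moment with a steady push of about 10 N, so that the set ends nested without gaps; never push harder than about 15 N. Let them all hang freely at the end, and do not disturb the water bottle or the tape roll.

Things in the scene. Friction and masses are not known exactly. Their poses are not given: they have to be found in the camera images.
- hook: Dark steel hook stand, bolted down; origin on the bench under its 26 mm square, 170 mm high column, z up, base plate 110 x 100 x 10 mm. A round steel arm 10 mm thick runs level from the column along -x (to the robot's right, up to 0.4 rad towards the robot), axis 152 mm up, straight to x = -104 mm, then bends up to its tip. A hung pan's eye centre is 143 mm up; pans sit sleeve to sleeve, 16 mm apart.
- hook_tip (a point): Highest point of the arm's upturned, rounded tip: 118 mm in front (-x) of the column's axis and 165 mm above the bench; the tip ends 5 mm further out. The tip stands 8 mm above the top of the straight arm: an eye passes over it with its centre about 156 mm up.
- hook_root (a point): Point on the arm's axis at the column's face, 152 mm up, 13 mm from the column's axis. A round steel stop collar (34 mm across, 12 mm long, wing screw on top) is clamped fast on the arm: against it the push climbs by several N per mm. Its place is not reported: its front face is anywhere 13 to 33 mm out from here (x = -26 to -46 mm of the stand); find it by feel.
- pan_large_eye (a point): Centre of the hang eye of the largest of three alike metal pans standing upright on the bench: 100 mm wide (y), 80 mm high, 28 mm deep (x -18 to +10 mm from here), open to its -x, 3 mm walls. Eye: steel sleeve on the pan's top, 16 mm long (x, +-8 mm), hole 20 wide (y) x 28 high, outside 28 x 36. 110 mm above the pan's underside. z up; -x points to the robot's right within 0.2 rad.
- pan_large_grip (a point): Where to pinch the largest pan: the black plastic grip above its eye, 42 mm above the eye's centre. The grip is 20 mm wide (y; close the fingers on this width), 10 mm thick (x), and reaches from 24 mm below this point (top of the sleeve) to 18 mm above it. Axes as for the eye. The pan weighs 0.09 to 0.28 kg.
- pan_medium_eye (a point): Centre of the hang eye of the medium of three alike metal pans standing upright on the bench: 78 mm wide (y), 68 mm high, 28 mm deep (x -18 to +10 mm from here), open to its -x, 3 mm walls. Eye: steel sleeve on the pan's top, 16 mm long (x, +-8 mm), hole 20 wide (y) x 28 high, outside 28 x 36. 98 mm above the pan's underside. z up; -x points to the robot's right within 0.2 rad.
- pan_medium_grip (a point): Where to pinch the medium pan: the black plastic grip above its eye, 42 mm above the eye's centre. The grip is 20 mm wide (y; close the fingers on this width), 10 mm thick (x), and reaches from 24 mm below this point (top of the sleeve) to 18 mm above it. Axes as for the eye. The pan weighs 0.09 to 0.28 kg.
- pan_small_eye (a point): Centre of the hang eye of the smallest of three alike metal pans standing upright on the bench: 56 mm wide (y), 56 mm high, 28 mm deep (x -18 to +10 mm from here), open to its -x, 3 mm walls. Eye: steel sleeve on the pan's top, 16 mm long (x, +-8 mm), hole 20 wide (y) x 28 high, outside 28 x 36. 86 mm above the pan's underside. z up; -x points to the robot's right within 0.2 rad.
- pan_small_grip (a point): Where to pinch the smallest pan: the black plastic grip above its eye, 42 mm above the eye's centre. The grip is 20 mm wide (y; close the fingers on this width), 10 mm thick (x), and reaches from 24 mm below this point (top of the sleeve) to 18 mm above it. Axes as for the eye. The pan weighs 0.09 to 0.28 kg.
- bottle: Clear water bottle, 65 mm across, 207 mm high, standing beyond the end of the hook's arm; origin at the centre of its underside. Leave it alone.
- roll: Tan tape roll lying flat, 110 mm across, 48 mm high, beside the pans; origin at the centre of its underside. Leave it alone.
Mind the look-alikes: they are no part of the job. Leave any pink look-alike of the part that bears pan_small_eye alone.

How it is judged:
By the outcome, as a careful person would: the job done as asked, in the order asked, and still so for the second after the job is handed in, with the robot touching nothing.
It also fails if it takes over 72 s, if anything falls off the work surface, if the arm or the gripper's body presses on something with over 40 N, if the wrist force passes 120 N, or if a joint passes its speed limit or range.

### The arm

A 6-joint arm with a two-finger parallel gripper is mounted at the origin on a cart in front of the work surface, level with it; the furniture and walls round the work are solid. World frame = base frame: x ahead of the robot, y to its left, z up, the work surface at z = 0. Lengths are in m, angles in rad, forces in N, time in s.
With the tool pointing down it reaches from about 0.35 to 0.85 m from the base axis. Payload 8.1 kg.
Tool frame: the origin (TCP) lies on the centre line of the jaws, within the pads' length; the fingertips stand 11 mm ahead of it and the grasp point (between the pads) lies 8 mm behind it (ctrl.tip_reach is the distance from the TCP to the fingertips, in m); z points along the fingers, y is the line along which they close (so a half turn about z gives the same grasp; the last joint's range is limited). The gripper opens to 93 mm and grips with 3 to 60 N. Pads are 15 mm wide; open, the fingers measure 128 mm over their backs; the gripper's body (75 mm by 188 mm) begins 65 mm behind the grasp point.
Start: joints at [1.04, 0.13, 1.488, -0, 1.523, -0.085], TCP at [0.259, 0.541, 0.23] pointing down, gripper open.
Joint ranges: [-2.96, 2.96], [-0.89, 2.26], [0.02, 2.5], [-1.34, 4.48], [0, 2.73], [-2.66, 2.66]. Speed limits (rad/s): [2.39, 2.39, 2.79, 3.14, 3.14, 3.14].

### API

Orientations are given as a rotation vector (axis times angle).
In Python, from bench import readout, cams, ctrl gives the robot as it stands. The module is installed in compiled form; this text tells all that it offers.
- The arm moves only by the shell command python3 -m inch 'ROWS' [FORCE]. ROWS is a JSON object of lists of equal length, an entry for each row: "travel": the shift along the world's x, y, z as a fraction of full scale, a list of three; "roll": the turn about the world's z as a fraction of full scale; "gripper": the opening, from 0 (shut) to 1 (fully open). In form: {"travel": [[dx, dy, dz], ...], "roll": [roll, ...], "gripper": [gripper, ...]}. A call has 1 to 10 rows; each row is the pose to reach, as a shift and turn from the pose commanded when the call began, turning the shorter way round; what a row does not reach only later rows make up. Full scale, the value 1, is 0.1 m for a shift and 180 degrees for a turn. A row lasts 1/12 s, in which the tool goes at most 41.7 mm and 7.16 degrees, less where a joint would pass 70% of its speed; a pose out of reach is approached as far as the arm can. A call with a number of a shift or a turn outside -1 to 1 is refused whole. A call with a gripper value outside its range is refused whole. The fingers move at their own pace and stop on an object; FORCE is the grip in N (left out, the last holds). Time passes only in rows, so rows that repeat a pose let the fingers close. It gives the time, the measured TCP pose, the force, the opening and the grip force at its end, in the units of the state.
- readout.get_obs(): the state, without advancing time (a new reading comes with each control period).
- cams.grab_frame(name): name is "side" or "top"; returns (picture, depth): 400x640x3 uint8, red, green, blue; 400x640 float32, m along the optical axis (not along the pixel's ray), 0 where there is no reading.
- cams.get_calibration(name): a dict with "fx", "fy", "cx", "cy" (pixels), "camera_from_world" (4x4, takes a point from world to camera coordinates). Camera axes: x right, y down, z forward; pixel columns grow to the right and rows downward; lengths in m; the calibration is good to about 2 mm. A picture is of the moment at which its call begins. get_calibration takes no time and is no camera call.
- ctrl.finish_job(): hands the job in; it is judged then, once.
The state is a dict: "t": time; "qpos": joint angles; "dq": joint speeds; "joint_efforts": joint torques, N m; "eef_pos": TCP position; "tcp_rot": TCP orientation; "force": force on the tool from outside, world axes, zero at the start; "moment": the same for the moment, N m; "opening": opening from 0.0 (shut) to 1.0 (fully open); "grasp_force": force on a finger pad.
Only numpy, scipy, OpenCV 4.12 (cv2) and the standard library are available. Lean on these libraries where they do the work, as an engineer would, in place of code of your own. Each camera call takes 0.05 s, during which the arm holds its last target. There are 200 camera calls.

## Working session

There is one attempt and no reset: what is moved stays moved. The work goes in short steps, Python scripts to look and compute and a shell command to move; the robot and the scene stay as the last step left them, time stands still between calls to the robot, and variables do not carry over. Pictures are saved under pics/ and viewed, at most 10 in all, crops included, and the job is handed in when it is done.

```bash
mkdir -p pics; python3 - <<'E'
from bench import readout,cams,ctrl
import cv2,numpy as np
o=readout.get_obs(); print({k:np.round(v,3) for k,v in o.items()}, ctrl.tip_reach)
for n in("side","top"):
    p,d=cams.grab_frame(n); cv2.imwrite(f"pics/{n}0.png",p[:,:,::-1]); np.savez(f"{n}0.npz",p=p,d=d)
    c=cams.get_calibration(n); print(n,c["fx"],c["fy"],c["cx"],c["cy"]); T=np.linalg.inv(c["camera_from_world"]); print(T.round(3))
E
```

```text
{'t': np.float64(0.0), 'qpos': array([ 1.04 ,  0.131,  1.489, -0.   ,  1.523, -0.085]), 'dq': array([-0.001,  0.   , -0.002, -0.001, -0.001,  0.001]), 'joint_efforts': array([ 0.0000e+00, -5.5983e+01, -4.9177e+01,  7.7000e-02,  3.5000e-02,
       -0.0000e+00]), 'eef_pos': array([0.258, 0.541, 0.229]), 'tcp_rot': array([-6.940e-01, -3.063e+00,  3.000e-03]), 'force': array([0.273, 0.23 , 0.746]), 'moment': array([ 0.04 , -0.044, -0.022]), 'grasp_force': np.float64(0.0), 'opening': np.float64(1.0)} 0.011
side 480.0165205955916 480.0165205955916 304.89063394403036 198.88944609849688
[[-0.307 -0.602  0.737 -0.148]
 [-0.952  0.2   -0.233 -0.174]
 [-0.007 -0.773 -0.634  0.662]
 [ 0.     0.     0.     1.   ]]
top 459.0577328075212 459.0577328075212 325.87470885569985 198.27310789112948
[[-0.003 -0.987  0.159  0.342]
 [-1.     0.008  0.028 -0.402]
 [-0.029 -0.159 -0.987  0.974]
 [ 0.     0.     0.     1.   ]]
```

View pics/side0.png

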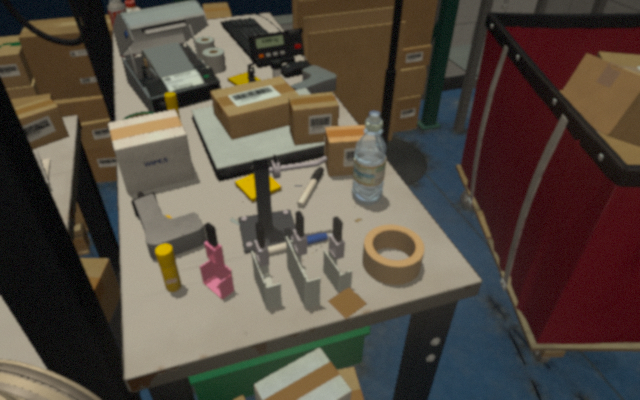

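View pics/top0.png

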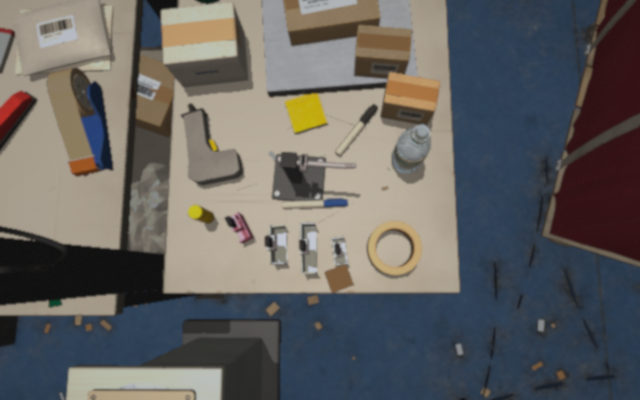

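The top view shows the medium pan at about (278,245), the large at (309,250) and the small at (340,250). The pink look-alike is at (240,228). The hook column is at (290,160) with its arm ending near (355,165), the bottle is at (411,150) and the roll at (395,248). Next I'll enlarge this area and measure it.

```bash
cat > h.py <<'E'
import numpy as np,cv2
from bench import cams
def cloud(n,d):
    c=cams.get_calibration(n); v,u=np.mgrid[0:400,0:640]
    P=np.stack([(u-c["cx"])/c["fx"]*d,(v-c["cy"])/c["fy"]*d,d,np.ones_like(d)],-1)
    W=P@np.linalg.inv(c["camera_from_world"]).T
    W[d==0]=np.nan
    return W[...,:3]
def ray(n,u,v,z):
    c=cams.get_calibration(n);T=np.linalg.inv(c["camera_from_world"])
    r=T[:3,:3]@np.array([(u-c["cx"])/c["fx"],(v-c["cy"])/c["fy"],1]);o=T[:3,3]
    return o+r*(z-o[2])/r[2]
def proj(n,p):
    c=cams.get_calibration(n);q=c["camera_from_world"]@np.append(p,1)
    return np.array([c["fx"]*q[0]/q[2]+c["cx"],c["fy"]*q[1]/q[2]+c["cy"]])
E
python3 - <<'E'
from h import *
f={n:np.load(f"{n}0.npz") for n in("top","side")}
a=cv2.resize(f["top"]["p"][140:290,220:370],None,fx=4,fy=4,interpolation=cv2.INTER_CUBIC)[:,:,::-1]
b=cv2.resize(f["side"]["p"][150:310,190:360],None,fx=4,fy=4,interpolation=cv2.INTER_CUBIC)[:,:,::-1]
cv2.imwrite("pics/topc.png",a);cv2.imwrite("pics/sidec.png",b)
for n in f:
    p=f[n]["p"].astype(int);W=cloud(n,f[n]["d"])
    dark=p.max(-1)<75
    Z=np.nan_to_num(W[...,2]);R=(W[...,0]>.1)&(W[...,0]<.6)&(W[...,1]<-.1)&(W[...,1]>-.62)
    for name,m in(("dark>.105",dark&R&(Z>.105)),("any>.08",R&(Z>.08))):
        k,l,s,c=cv2.connectedComponentsWithStats(m.astype(np.uint8))
        for i in range(1,k):
            if s[i,4]>8:
                w=W[l==i]; print(n,name,s[i],"mean",np.mean(w,0).round(3),"min",w.min(0).round(3),"max",w.max(0).round(3))
E
```

```text
top dark>.105 [280 153  24  22 321] mean [ 0.538 -0.312  0.158] min [ 0.524 -0.336  0.105] max [ 0.556 -0.296  0.173]
top dark>.105 [302 156   2   8  14] mean [ 0.541 -0.338  0.179] min [ 0.534 -0.339  0.176] max [ 0.547 -0.337  0.181]
top dark>.105 [226 217  10  10  58] mean [ 0.434 -0.203  0.138] min [ 0.427 -0.207  0.117] max [ 0.443 -0.196  0.15 ]
top dark>.105 [266 237   7  10  58] mean [ 0.397 -0.275  0.149] min [ 0.389 -0.278  0.118] max [ 0.405 -0.271  0.16 ]
top dark>.105 [300 240   6  11  51] mean [ 0.389 -0.337  0.165] min [ 0.381 -0.34   0.141] max [ 0.398 -0.333  0.173]
top dark>.105 [  0 245  70  29 592] mean [ 0.35  -0.122  0.551] min [ 0.343 -0.129  0.479] max [ 0.373 -0.1    0.593]
top dark>.105 [336 244   5  10  35] mean [ 0.384 -0.399  0.145] min [ 0.376 -0.403  0.131] max [ 0.392 -0.396  0.147]
top any>.08 [ 395  125   36   41 1104] mean [ 0.571 -0.539  0.15 ] min [ 0.55  -0.576  0.08 ] max [ 0.6   -0.513  0.211]
top any>.08 [280 152  76  26 822] mean [ 0.538 -0.341  0.156] min [ 0.524 -0.432  0.08 ] max [ 0.558 -0.296  0.181]
top any>.08 [187 205  17  15 193] mea
[... 1737 characters left out ...]
ny>.08 [ 251  154   76   53 1174] mean [ 0.535 -0.33   0.144] min [ 0.524 -0.43   0.08 ] max [ 0.56  -0.294  0.18 ]
side any>.08 [289 210  18  61 540] mean [ 0.385 -0.332  0.125] min [ 0.356 -0.342  0.08 ] max [ 0.417 -0.324  0.172]
side any>.08 [328 216  17  39 400] mean [ 0.381 -0.395  0.114] min [ 0.369 -0.407  0.08 ] max [ 0.401 -0.387  0.149]
side any>.08 [254 221  15  46 446] mean [ 0.392 -0.27   0.12 ] min [ 0.384 -0.28   0.08 ] max [ 0.412 -0.263  0.16 ]
side any>.08 [204 222  19  39 418] mean [ 0.432 -0.198  0.114] min [ 0.42  -0.211  0.08 ] max [ 0.447 -0.185  0.148]
side any>.08 [155 243  19  19 271] mean [ 0.457 -0.119  0.092] min [ 0.445 -0.133  0.08 ] max [ 0.476 -0.105  0.097]
```

View pics/topc.png

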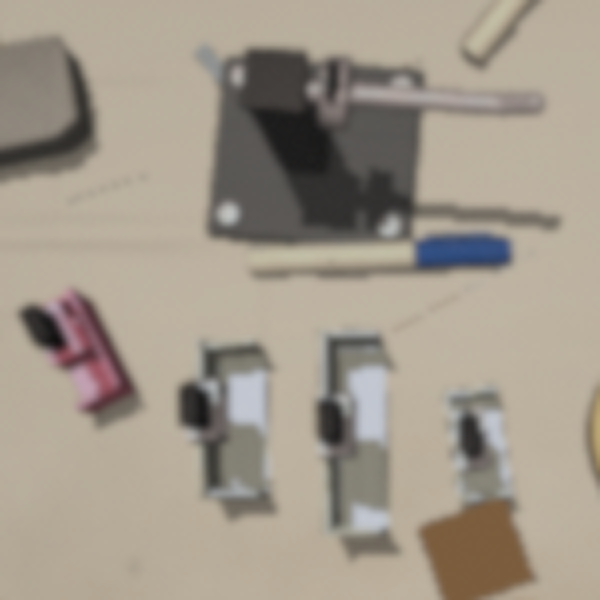

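View pics/sidec.png

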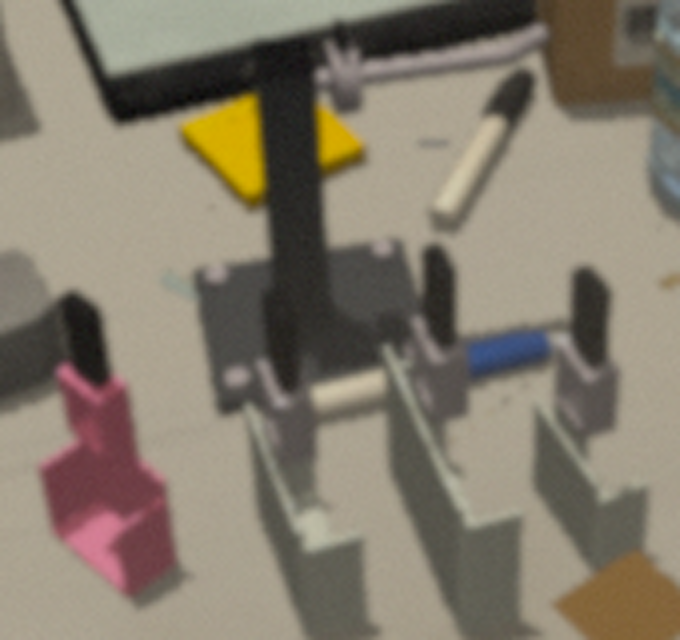

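The crops show three steel pans, medium, large and small, at crop (235,420), (355,430) and (480,450). The pink look-alike at (80,350) is the only other candidate for the small pan. It differs by colour, so the grey 56 mm pan at right (full image 340,250) is the one meant. The collar at crop (335,88) is close to the column. Next I'll fit the yaws and the arm line.

```bash
python3 - <<'E'
from h import *
f={n:np.load(f"{n}0.npz") for n in("top","side")}
C={n:cloud(n,f[n]["d"]) for n in f}
allp=np.concatenate([C[n].reshape(-1,3) for n in C]);tag=np.repeat([0,1],256000)
ok=~np.isnan(allp[:,0]);allp=allp[ok];tag=tag[ok]
for nm,c,h,H in(("large",(.387,-.335),.08,.170),("med",(.395,-.273),.068,.158),("small",(.382,-.397),.056,.146)):
    near=(abs(allp[:,0]-c[0])<.065)&(abs(allp[:,1]-c[1])<.03)
    for t in(0,1):
        q=allp[near&(tag==t)]
        g=q[(q[:,2]>H-.008)]; m=q[(q[:,2]>h-.035)&(q[:,2]<h+.004)]
        print(nm,t,"griptop",len(g),((g.min(0)+g.max(0))/2).round(4),"rect",cv2.minAreaRect((g[:,:2]*1000).astype(np.float32)))
        print("   pan",len(m),cv2.minAreaRect((m[:,:2]*1000).astype(np.float32)))
for t in(0,1):
    q=allp[(tag==t)]
    a=q[(abs(q[:,0]-.54)<.04)&(q[:,1]<-.362)&(q[:,1]>-.415)&(q[:,2]>.13)]
    k=np.polyfit(a[:,1],a[:,0],1);kk=np.polyfit(a[:,1],a[:,2],1);print("arm",len(a),k,np.arctan(k[0]),"x at -.36,-.42",np.polyval(k,[-.36,-.42]),"z",np.polyval(kk,[-.36,-.42]),a[:,0].min(),a[:,0].max())
    e=q[(abs(q[:,0]-.54)<.04)&(q[:,1]<-.41)&(q[:,1]>-.45)&(q[:,2]>.13)];i=e[:,1].argmin();print("tip",e[i],e[e[:,2].argmax()])
    b=q[(abs(q[:,0]-.54)<.04)&(q[:,1]>-.328)&(q[:,1]<-.28)&(q[:,2]>.163)];print("col",cv2.minAreaRect((b[:,:2]*1000).astype(np.float32)),np.median(b[:,2]))
    s=q[(abs(q[:,0]-.54)<.06)&(q[:,1]>-.40)&(q[:,1]<-.25)&(q[:,2]>.006)&(q[:,2]<.014)];print("base",cv2.minAreaRect((s[:,:2]*1000).astype(np.float32)))
    w=q[(abs(q[:,0]-.54)<.04)&(q[:,1]<-.325)&(q[:,1]>-.36)&(q[:,2]>.13)];
    for y in np.arange(-.36,-.325,.003):
        z=w[(w[:,1]>=y)&(w[:,1]<y+.003)]; 
        if len(z):print(round(y,3),z[:,0].min().round(3),z[:,0].max().round(3),z[:,2].max().round(3))
E
```

```text
large 0 griptop 67 [ 0.3904 -0.3356  0.1676] rect ((390.42822265625, -335.55389404296875), (19.312725067138672, 8.590930938720703), 0.33342525362968445)
   pan 154 ((390.2421875, -338.69683837890625), (99.40713500976562, 27.807832717895508), 1.3838461637496948)
large 1 griptop 77 [ 0.3902 -0.3339  0.167 ] rect ((390.0876770019531, -333.81695556640625), (21.960756301879883, 9.424470901489258), 2.826828718185425)
   pan 513 ((390.8726806640625, -337.2537841796875), (100.79733276367188, 27.504695892333984), 1.9104034900665283)
med 0 griptop 64 [ 0.3977 -0.2726  0.1551] rect ((397.6912536621094, -272.5169372558594), (18.04589080810547, 9.666683197021484), 2.227832794189453)
   pan 143 ((398.01837158203125, -275.4437561035156), (78.07941436767578, 28.045080184936523), 2.84063458442688)
med 1 griptop 76 [ 0.3977 -0.2714  0.1553] rect ((397.3399353027344, -270.58013916015625), (18.93943214416504, 10.583091735839844), 11.016764640808105)
   pan 367 ((396.1662292480469, -265.67193603515625), (82.91017150878906, 27.028099060058594), 17.86991310119629)
small 0 griptop 59 [ 0.3843 -0.3977  0.143
[... 1313 characters left out ...]
42 [0.53772456 0.53245873] z [0.15461281 0.15532944] 0.5288598672444044 0.5425244746936619
tip [ 0.53206712 -0.43037792  0.15988881] [ 0.53050757 -0.42774897  0.1658953 ]
col ((544.4554443359375, -309.6460266113281), (28.923538208007812, 30.214000701904297), 85.00960540771484) 0.1702287202072146
base ((539.7298583984375, -327.9603271484375), (119.32650756835938, 144.14926147460938), 0.05539034307003021)
-0.36 0.535 0.539 0.158
-0.357 0.534 0.54 0.159
-0.354 0.536 0.543 0.158
-0.351 0.536 0.543 0.157
-0.348 0.535 0.542 0.159
-0.345 0.536 0.54 0.156
-0.342 0.525 0.544 0.171
-0.339 0.524 0.553 0.18
-0.336 0.524 0.547 0.18
-0.333 0.526 0.551 0.178
-0.33 0.525 0.544 0.165
-0.327 0.536 0.543 0.159
```

```bash
python3 - <<'E'
from h import *
for n in("top","side"):
    W=cloud(n,np.load(f"{n}0.npz")["d"]); 
    for zl in np.arange(-.2,1.2,.1):
        q=W[(W[...,2]>zl)&(W[...,2]<=zl+.1)&(W[...,0]<.75)&(W[...,0]>-.3)&(W[...,1]>-.5)&(W[...,1]<.9)]
        if zl<.2: q=q[(q[:,1]>-.1)]
        if len(q)<5: continue
        k=np.round(q[:,:2]/.06).astype(int); u,c=np.unique(k,axis=0,return_counts=True)
        print(n,round(zl,1),[(round(a*.06,2),round(b*.06,2),int(m)) for (a,b),m in zip(u,c) if m>6][:45])
E
```

```text
top -0.2 [(np.float64(0.24), np.float64(0.06), 29), (np.float64(0.3), np.float64(0.06), 204)]
top -0.1 [(np.float64(0.06), np.float64(0.12), 14), (np.float64(0.12), np.float64(-0.12), 73), (np.float64(0.12), np.float64(-0.06), 412), (np.float64(0.12), np.float64(0.0), 382), (np.float64(0.12), np.float64(0.06), 384), (np.float64(0.12), np.float64(0.12), 483), (np.float64(0.12), np.float64(0.18), 90), (np.float64(0.18), np.float64(-0.06), 36), (np.float64(0.18), np.float64(0.0), 43), (np.float64(0.18), np.float64(0.06), 56), (np.float64(0.18), np.float64(0.12), 74), (np.float64(0.24), np.float64(0.06), 109), (np.float64(0.24), np.float64(0.12), 142), (np.float64(0.24), np.float64(0.18), 144), (np.float64(0.24), np.float64(0.24), 134), (np.float64(0.24), np.float64(0.3), 113), (np.float64(0.3), np.float64(-0.12), 45), (np.float64(0.3), np.float64(-0.06), 229), (np.float64(0.3), np.float64(0.0), 68), (np.float64(0.3), np.float64(0.06), 273), (np.float64(0.3), np.float64(0.12), 175), (np.float64(0.3), np.float64(0.18), 119), (np.float64(0.3), np.float64(0.24), 76), (np.float64(0.3), np.fl
[... 6263 characters left out ...]
6), 89)]
side 0.1 [(np.float64(0.3), np.float64(0.0), 2451), (np.float64(0.3), np.float64(0.06), 1273), (np.float64(0.36), np.float64(0.0), 623)]
side 0.2 [(np.float64(0.3), np.float64(0.0), 3392), (np.float64(0.3), np.float64(0.06), 969), (np.float64(0.36), np.float64(0.0), 846)]
side 0.3 [(np.float64(0.06), np.float64(-0.06), 2664), (np.float64(0.3), np.float64(0.0), 2954), (np.float64(0.36), np.float64(0.0), 1179)]
side 0.4 [(np.float64(0.3), np.float64(0.0), 346), (np.float64(0.36), np.float64(-0.12), 226), (np.float64(0.36), np.float64(-0.06), 301), (np.float64(0.36), np.float64(0.0), 658)]
side 0.5 [(np.float64(0.36), np.float64(-0.12), 195), (np.float64(0.36), np.float64(-0.06), 211)]
```

```bash
python3 - <<'E'
from h import *
for n in("top","side"):
    z=np.load(f"{n}0.npz");W=cloud(n,z["d"]); Z=np.nan_to_num(W[...,2])
    m=(Z>.12)&(W[...,1]>-.18)&(W[...,0]<.62)
    k,l,s,c=cv2.connectedComponentsWithStats(m.astype(np.uint8))
    for i in range(1,k):
        if s[i,4]<30: continue
        q=W[l==i]; print(n,s[i],q.min(0).round(3),q.max(0).round(3),z["p"][l==i].mean(0).round())
        for a in np.arange(.1,.62,.04):
            t=q[(q[:,2]>a)&(q[:,2]<=a+.04)]
            if len(t)>5: print("  z",round(a,2),len(t),"x",np.percentile(t[:,0],[2,98]).round(3),"y",np.percentile(t[:,1],[2,98]).round(3))
E
cat > fk.py <<'E'
E
python3 - <<'E'
import cv2
a=cv2.imread("pics/side0.png")[0:400,0:200];b=cv2.imread("pics/top0.png")[200:330,0:300]
a=cv2.resize(a,None,fx=1.5,fy=1.5);b=cv2.resize(b,(500,217))
import numpy as np
o=np.zeros((600,800,3),np.uint8);o[:600,:300]=a;o[:217,300:]=b;cv2.imwrite("pics/post.png",o)
E
```

```text
top [   0  226  135   80 7691] [ 0.306 -0.129  0.12 ] [ 0.391 -0.012  0.593] [23. 22. 22.]
  z 0.1 200 x [0.308 0.382] y [-0.02  -0.016]
  z 0.14 449 x [0.309 0.382] y [-0.02  -0.016]
  z 0.18 544 x [0.308 0.382] y [-0.019 -0.015]
  z 0.22 619 x [0.308 0.382] y [-0.02  -0.016]
  z 0.26 742 x [0.308 0.382] y [-0.02  -0.015]
  z 0.3 817 x [0.308 0.382] y [-0.02  -0.016]
  z 0.34 797 x [0.307 0.376] y [-0.02  -0.016]
  z 0.38 1113 x [0.308 0.381] y [-0.02  -0.016]
  z 0.42 1336 x [0.308 0.382] y [-0.02  -0.016]
  z 0.46 457 x [0.359 0.387] y [-0.115 -0.018]
  z 0.5 223 x [0.347 0.39 ] y [-0.128 -0.052]
  z 0.54 252 x [0.343 0.351] y [-0.129 -0.122]
  z 0.58 142 x [0.343 0.349] y [-0.124 -0.116]
side [  0   0  91  46 934] [ 0.348 -0.125  0.476] [ 0.39  -0.043  0.525] [24. 22. 19.]
  z 0.46 527 x [0.358 0.385] y [-0.115 -0.057]
  z 0.5 407 x [0.349 0.389] y [-0.124 -0.045]
side [    0    77    94   268 13932] [ 0.304 -0.019  0.12 ] [0.382 0.059 0.451] [14. 14. 13.]
  z 0.1 829 x [0.306 0.373] y [-0.018  0.056]
  z 0.14 1789 x [0.306 0.373] y [-0.018  0.056]
  z 0.18 2033 x [0.306 0.372] y [-0.018  0.056]
  z 0.22 2121 x [0.306 0.373] y [-0.019  0.051]
  z 0.26 2023 x [0.306 0.374] y [-0.019  0.036]
  z 0.3 1848 x [0.306 0.375] y [-0.019  0.022]
  z 0.34 1611 x [0.306 0.376] y [-0.019  0.008]
  z 0.38 1244 x [0.306 0.377] y [-0.019 -0.006]
  z 0.42 434 x [0.312 0.378] y [-0.019 -0.018]
side [   0  359  101   41 2664] [ 0.042 -0.09   0.348] [ 0.088 -0.033  0.395] [141. 128. 105.]
  z 0.34 2044 x [0.049 0.083] y [-0.086 -0.037]
  z 0.38 620 x [0.044 0.076] y [-0.054 -0.038]
```

View pics/post.png

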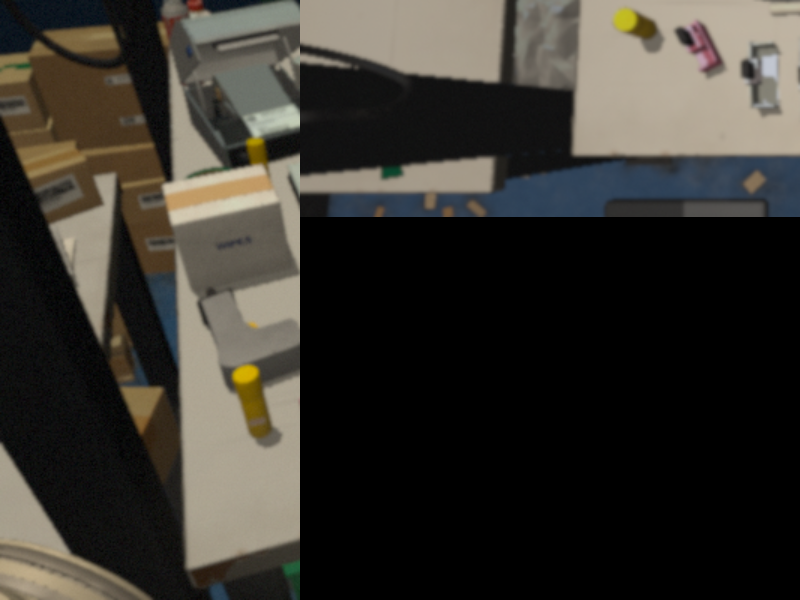

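The picture shows an 80 mm black post at x .30–.38, y −.02 to +.06, which runs up out of view. It stands between the start pose and the work, so the arm has to fold in and pass on the robot's side of it. I'll move a little first to identify the link lengths.

```bash
cat > st.py <<'E'
from bench import readout
import numpy as np
o=readout.get_obs();print({k:np.round(o[k],3).tolist() for k in("t","qpos","eef_pos","tcp_rot","force","opening","grasp_force")})
E
python3 -m inch '{"travel":[[0,0,0.4],[0,0,0.8],[0,0,1],[0,0,1]],"roll":[0,0,0,0],"gripper":[0.4,0.4,0.4,0.4]}' 40; python3 st.py
python3 -m inch '{"travel":[[-0.3,-0.4,0],[-0.6,-0.8,0],[-0.6,-1,0],[-0.6,-1,0]],"roll":[0,0,0,0],"gripper":[0.4,0.4,0.4,0.4]}'; python3 st.py
python3 -m inch '{"travel":[[0,0,0.4],[0,0,0.8],[0,0,1],[0,0,1]],"roll":[0.03,0.06,0.1,0.13],"gripper":[0.4,0.4,0.4,0.4]}'; python3 st.py
```

```text
t: 0.43
eef_pos: [0.2597, 0.543, 0.3362]
tcp_rot: [0.694, 3.061, 0.014]
force: [0.6, 0.2, 0.4]
opening: 0.764
grasp_force: 0.0
{'t': 0.433, 'qpos': [1.04, 0.108, 1.32, -0.0, 1.704, -0.085], 'eef_pos': [0.26, 0.543, 0.336], 'tcp_rot': [0.694, 3.061, 0.014], 'force': [0.565, 0.159, 0.413], 'opening': 0.764, 'grasp_force': 0.0}
t: 0.77
eef_pos: [0.1962, 0.4368, 0.3278]
tcp_rot: [-0.693, -3.063, 0.007]
force: [0.9, -0.9, -0.9]
opening: 0.473
grasp_force: 0.0
{'t': 0.767, 'qpos': [1.042, -0.215, 1.647, -0.0, 1.714, -0.084], 'eef_pos': [0.196, 0.437, 0.328], 'tcp_rot': [-0.693, -3.063, 0.007], 'force': [0.933, -0.934, -0.939], 'opening': 0.473, 'grasp_force': 0.0}
t: 1.1
eef_pos: [0.1992, 0.4423, 0.4348]
tcp_rot: [0.049, 3.137, 0.01]
force: [0.5, 0.5, 0.1]
opening: 0.4
grasp_force: 0.0
{'t': 1.1, 'qpos': [1.042, -0.175, 1.418, -0.0, 1.891, -0.498], 'eef_pos': [0.199, 0.442, 0.435], 'tcp_rot': [0.049, 3.137, 0.01], 'force': [0.469, 0.475, 0.128], 'opening': 0.4, 'grasp_force': 0.0}
```

```bash
python3 - <<'E'
import numpy as np
from scipy.optimize import least_squares
D=[(.131,1.489,np.hypot(.258,.541),.229),(.108,1.32,np.hypot(.26,.543),.336),(-.215,1.647,np.hypot(.196,.437),.328),(-.175,1.418,np.hypot(.199,.442),.435)]
A=[];b=[]
for q2,q3,r,z in D:
    A+=[[1,0,np.sin(q2),np.sin(q2+q3)],[0,1,np.cos(q2),np.cos(q2+q3)]];b+=[r,z]
s,res,_,_=np.linalg.lstsq(np.array(A),np.array(b),rcond=None);print(s,res)
r0,K,a,bb=s
for q2 in(-.85,-.7,-.5):
    for q3 in(2.4,2.2,2.0,1.8,1.6,1.4): 
        th=q2+q3; print(q2,q3,"r",(r0+a*np.sin(q2)+bb*np.sin(th)).round(3),"z",(K+a*np.cos(q2)+bb*np.cos(th)).round(3),"q5",round(np.pi-th,2),"elbow r",round(r0+a*np.sin(q2),2))
E
```

```text
[ 0.00954041 -0.07607633  0.33577457  0.55453454] [0.00026345]
-0.85 2.4 r 0.312 z 0.157 q5 1.59 elbow r -0.24
-0.85 2.2 r 0.298 z 0.267 q5 1.79 elbow r -0.24
-0.85 2.0 r 0.263 z 0.372 q5 1.99 elbow r -0.24
-0.85 1.8 r 0.208 z 0.468 q5 2.19 elbow r -0.24
-0.85 1.6 r 0.135 z 0.551 q5 2.39 elbow r -0.24
-0.85 1.4 r 0.047 z 0.618 q5 2.59 elbow r -0.24
-0.7 2.4 r 0.343 z 0.109 q5 1.44 elbow r -0.21
-0.7 2.2 r 0.346 z 0.22 q5 1.64 elbow r -0.21
-0.7 2.0 r 0.328 z 0.329 q5 1.84 elbow r -0.21
-0.7 1.8 r 0.287 z 0.432 q5 2.04 elbow r -0.21
-0.7 1.6 r 0.228 z 0.525 q5 2.24 elbow r -0.21
-0.7 1.4 r 0.15 z 0.605 q5 2.44 elbow r -0.21
-0.5 2.4 r 0.373 z 0.039 q5 1.24 elbow r -0.15
-0.5 2.2 r 0.398 z 0.147 q5 1.44 elbow r -0.15
-0.5 2.0 r 0.402 z 0.258 q5 1.64 elbow r -0.15
-0.5 1.8 r 0.383 z 0.367 q5 1.84 elbow r -0.15
-0.5 1.6 r 0.343 z 0.47 q5 2.04 elbow r -0.15
-0.5 1.4 r 0.283 z 0.563 q5 2.24 elbow r -0.15
```

```bash

python3 -m inch '{"travel":[[0.2,-0.3,0.3],[0.4,-0.6,0.6],[0.5,-0.9,1],[0.5,-1,1],[0.5,-1,1]],"roll":[0,0,0,0,0],"gripper":[0.4,0.4,0.4,0.4,0.4]}'; 
python3 -m inch '{"travel":[[0,-0.3,0],[0,-0.6,0.1],[0,-0.9,0.1],[0,-0.9,0.1]],"roll":[0,0,0,0],"gripper":[0.4,0.4,0.4,0.4]}'; python3 st.py
```

```text
t: 1.52
eef_pos: [0.2499, 0.3392, 0.534]
tcp_rot: [0.063, 3.136, 0.007]
force: [0.2, -0.3, 0.8]
opening: 0.4
grasp_force: 0.0
t: 1.85
eef_pos: [0.2487, 0.2488, 0.5401]
tcp_rot: [0.062, 3.139, 0.0]
force: [0.4, 0.3, -0.6]
opening: 0.399
grasp_force: 0.0
{'t': 1.85, 'qpos': [0.64, -0.417, 1.409, -0.001, 2.148, -0.891], 'eef_pos': [0.249, 0.249, 0.54], 'tcp_rot': [0.062, 3.139, 0.0], 'force': [0.39, 0.315, -0.61], 'opening': 0.399, 'grasp_force': 0.0}
```

```bash

python3 -m inch '{"travel":[[-0.2,-0.3,0],[-0.5,-0.7,0.1],[-0.7,-1,0.1],[-0.7,-1,0.1],[-0.7,-1,0.1]],"roll":[0,0,0,0,0],"gripper":[0.4,0.4,0.4,0.4,0.4]}'; python3 st.py
python3 -m inch '{"travel":[[-0.1,-0.2,0],[-0.2,-0.5,0],[-0.3,-0.8,0],[-0.3,-1,0],[-0.3,-1,0]],"roll":[0,0,0,0,0],"gripper":[0.4,0.4,0.4,0.4,0.4]}'; python3 st.py
```

```text
t: 2.27
eef_pos: [0.1782, 0.1509, 0.5501]
tcp_rot: [0.061, 3.138, 0.003]
force: [0.6, 0.6, 0.0]
opening: 0.403
grasp_force: 0.0
{'t': 2.267, 'qpos': [0.481, -0.687, 1.55, 0.0, 2.275, -1.05], 'eef_pos': [0.178, 0.151, 0.55], 'tcp_rot': [0.061, 3.138, 0.003], 'force': [0.57, 0.643, 0.017], 'opening': 0.403, 'grasp_force': 0.0}
t: 2.68
eef_pos: [0.1499, 0.0492, 0.5488]
tcp_rot: [-0.07, -3.139, 0.001]
force: [0.8, 0.8, 0.2]
opening: 0.4
grasp_force: 0.0
{'t': 2.683, 'qpos': [-0.013, -0.856, 1.624, -0.001, 2.375, -1.539], 'eef_pos': [0.15, 0.049, 0.549], 'tcp_rot': [-0.07, -3.139, 0.001], 'force': [0.804, 0.786, 0.226], 'opening': 0.4, 'grasp_force': 0.0}
```

```bash

python3 -m inch '{"travel":[[0,-0.3,0],[0,-0.6,0],[0,-0.9,0],[0,-1,0],[0,-1,0]],"roll":[0,0,0,0,0],"gripper":[0.4,0.4,0.4,0.4,0.4]}'; python3 st.py
python3 -m inch '{"travel":[[0,-0.3,0],[0.1,-0.7,0],[0.2,-1,0],[0.4,-1,0],[0.4,-1,0]],"roll":[0,0,0,0,0],"gripper":[0.4,0.4,0.4,0.4,0.4]}'; python3 st.py
```

```text
t: 3.1
eef_pos: [0.1502, -0.0504, 0.5483]
tcp_rot: [-0.058, -3.138, -0.003]
force: [0.5, 0.4, 0.5]
opening: 0.399
grasp_force: 0.0
{'t': 3.1, 'qpos': [-0.653, -0.854, 1.625, 0.0, 2.375, -2.187], 'eef_pos': [0.15, -0.05, 0.548], 'tcp_rot': [-0.058, -3.138, -0.003], 'force': [0.453, 0.446, 0.462], 'opening': 0.399, 'grasp_force': 0.0}
t: 3.52
eef_pos: [0.1917, -0.151, 0.5465]
tcp_rot: [-0.065, -3.137, -0.01]
force: [0.5, 0.5, 0.3]
opening: 0.403
grasp_force: 0.0
{'t': 3.517, 'qpos': [-0.88, -0.659, 1.543, 0.001, 2.264, -2.408], 'eef_pos': [0.192, -0.151, 0.546], 'tcp_rot': [-0.065, -3.137, -0.01], 'force': [0.52, 0.528, 0.309], 'opening': 0.403, 'grasp_force': 0.0}
```

```bash

python3 -m inch '{"travel":[[0,-0.3,0],[0,-0.7,0],[0,-1,0],[0.2,-1,-0.2],[0.4,-1,-0.5],[0.5,-1,-0.7]],"roll":[-0.03,-0.07,-0.11,-0.15,-0.19,-0.22],"gripper":[0.4,0.4,0.4,0.4,0.4,0.4]}' 50
python3 -m inch '{"travel":[[0.3,-0.3,-0.3],[0.6,-0.6,-0.6],[0.9,-0.84,-0.9],[1,-0.84,-1],[1,-0.84,-1],[1,-0.84,-1],[1,-0.84,-1]],"roll":[-0.03,-0.07,-0.11,-0.15,-0.19,-0.23,-0.259],"gripper":[0.5,0.5,0.5,0.5,0.5,0.5,0.5]}'
python3 -m inch '{"travel":[[0.3,0,-0.3],[0.5,0,-0.6],[0.5,0,-0.9],[0.5,0,-1],[0.5,0,-1]],"roll":[0,0,0,0,0],"gripper":[0.5,0.5,0.5,0.5,0.5]}'; python3 st.py
```

```text
t: 4.02
eef_pos: [0.2413, -0.2486, 0.4759]
tcp_rot: [-1.127, -2.929, -0.005]
force: [0.2, 0.5, 0.4]
opening: 0.402
grasp_force: 0.0
t: 4.6
eef_pos: [0.3408, -0.3309, 0.3766]
tcp_rot: [-2.19, -2.246, -0.001]
force: [-0.8, -0.1, 0.7]
opening: 0.5
grasp_force: 0.0
t: 5.02
eef_pos: [0.3885, -0.3297, 0.2749]
tcp_rot: [-2.18, -2.25, -0.0]
force: [0.1, 0.7, -0.2]
opening: 0.497
grasp_force: 0.0
{'t': 5.017, 'qpos': [-0.804, -0.122, 1.66, -0.0, 1.613, -0.836], 'eef_pos': [0.389, -0.33, 0.275], 'tcp_rot': [-2.18, -2.25, -0.0], 'force': [0.149, 0.683, -0.162], 'opening': 0.497, 'grasp_force': 0.0}
```

```bash

python3 -m inch '{"travel":[[0.01,-0.05,-0.3],[0.01,-0.05,-0.6],[0.01,-0.05,-0.9],[0.01,-0.05,-1]],"roll":[0,0,0,0],"gripper":[0.5,0.5,0.5,0.5]}'
python3 -m inch '{"travel":[[0,0,-0.15],[0,0,-0.31],[0,0,-0.31],[0,0,-0.31],[0,0,-0.31],[0,0,-0.31],[0,0,-0.31],[0,0,-0.31],[0,0,-0.31]],"roll":[0,0,0,0,0,0,0,0,0],"gripper":[0.5,0.5,0.5,0,0,0,0,0,0]}' 50; python3 st.py
```

```text
t: 5.35
eef_pos: [0.389, -0.3362, 0.1769]
tcp_rot: [-2.187, -2.251, -0.0]
force: [-1.1, -0.8, -1.5]
opening: 0.496
grasp_force: 0.0
t: 6.1
eef_pos: [0.3904, -0.3382, 0.1499]
tcp_rot: [2.188, 2.251, 0.0]
force: [0.8, 0.2, 5.4]
opening: 0.209
grasp_force: 50.0
{'t': 6.1, 'qpos': [-0.813, -0.046, 1.817, 0.0, 1.368, -0.842], 'eef_pos': [0.39, -0.338, 0.15], 'tcp_rot': [2.188, 2.251, 0.0], 'force': [0.812, 0.194, 5.408], 'opening': 0.209, 'grasp_force': 50.003}
```

```bash

python3 -m inch '{"travel":[[0,0,0.1],[0,0,0.3],[0,0,0.6],[0,0,0.9],[0,0,1],[0,0,1]],"roll":[0,0,0,0,0,0],"gripper":[0,0,0,0,0,0]}'; python3 - <<'E'
from h import *
for n in("side","top"):
    p,d=cams.grab_frame(n); np.savez(f"{n}1.npz",p=p,d=d)
p=np.load("side1.npz")["p"];cv2.imwrite("pics/s1.png",cv2.resize(p[60:330,190:450],None,fx=2,fy=2)[:,:,::-1])
E
python3 st.py
```

```text
t: 6.6
eef_pos: [0.3908, -0.3389, 0.2522]
tcp_rot: [2.186, 2.249, -0.0]
force: [0.8, 0.2, -2.5]
opening: 0.208
grasp_force: 50.0
{'t': 6.7, 'qpos': [-0.813, -0.106, 1.694, -0.0, 1.555, -0.842], 'eef_pos': [0.389, -0.337, 0.248], 'tcp_rot': [-2.189, -2.252, -0.0], 'force': [-0.016, 0.85, -2.871], 'opening': 0.207, 'grasp_force': 49.999}
```

View pics/s1.png

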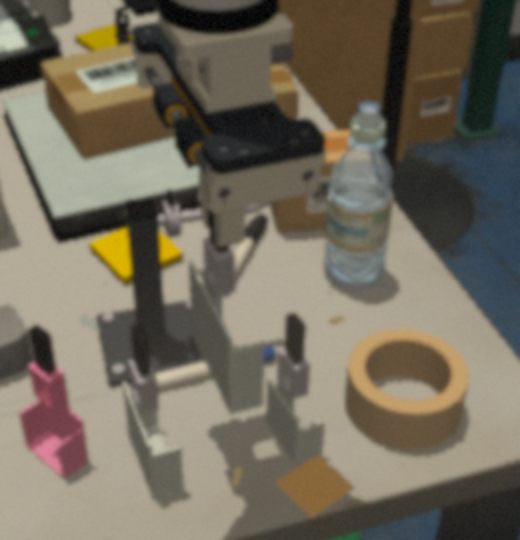

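The picture shows the large pan held upright under the gripper, at crop (220,310), with the other pans undisturbed. I'll check its pose relative to the TCP.

```bash
cat > held.py <<'E'
from h import *
from bench import readout
import sys
# bounding of held pan: pixels inside box around tcp, below the sleeve
def held(n,d,tcp,h,half=.062):
    W=cloud(n,d); q=W[~np.isnan(W[...,0])]
    m=(abs(q[:,0]-tcp[0])<half)&(abs(q[:,1]-tcp[1])<.032)&(q[:,2]<tcp[2]-.06)&(q[:,2]>tcp[2]-.17+.08-h)
    return q[m]
E
python3 - <<'E'
from held import *
tcp=(.3895,-.3375,.249)
for n in("side","top"):
    q=held(n,np.load(f"{n}1.npz")["d"],tcp,.08)
    print(n,len(q),q.min(0).round(4),q.max(0).round(4))
    m=q[q[:,2]>tcp[2]-.11]; print("   ",cv2.minAreaRect((m[:,:2]*1000).astype(np.float32)),"z pct",np.percentile(q[:,2],[1,5,90,97,99]).round(4))
    # rim z: pixels away from center in x
    r=m[abs(m[:,0]-tcp[0])>.02]; print("   rim zmax",r[:,2].max().round(4),np.sort(r[:,2])[-8:].round(4))
E
```

```text
side 1347 [ 0.3399 -0.355   0.1019] [ 0.444  -0.3237  0.1889]
    ((392.1801452636719, -339.3233642578125), (104.08244323730469, 28.989431381225586), 1.4323574304580688) z pct [0.104  0.1084 0.1781 0.1829 0.1853]
   rim zmax 0.1839 [0.1831 0.1832 0.1832 0.1833 0.1833 0.1835 0.1839 0.1839]Traceback (most recent call last):
  File "<stdin>", line 5, in <module>
    return umr_minimum(a, axis, None, out, keepdims, initial, where)
ValueError: zero-size array to reduction operation minimum which has no identity
```

```bash

python3 -m inch '{"travel":[[0,0,0.2],[0,0,0.4],[0,0,0.6],[0,-0.2,0.6],[0,-0.5,0.6],[0,-0.8,0.6],[0,-1,0.6],[0,-1,0.6]],"roll":[0,0,0,0,0,-0.02,-0.036,-0.036],"gripper":[0,0,0,0,0,0,0,0]}'
python3 -m inch '{"travel":[[0.3,-0.15,0],[0.6,-0.15,0],[0.9,-0.15,0],[1,-0.15,0],[1,-0.15,0]],"roll":[0,0,0,0,0],"gripper":[0,0,0,0,0]}'
python3 -m inch '{"travel":[[0.2,0,0],[0.4,0,-0.1],[0.4,0,-0.4],[0.4,0,-0.7],[0.4,0,-0.8],[0.4,0,-0.8]],"roll":[0,0,0,0,0,0],"gripper":[0,0,0,0,0,0]}'; python3 st.py
```

```text
t: 7.37
eef_pos: [0.3881, -0.4399, 0.3043]
tcp_rot: [-2.315, -2.116, 0.001]
force: [0.5, -0.2, -2.9]
opening: 0.205
grasp_force: 50.0
t: 7.78
eef_pos: [0.4912, -0.4508, 0.3049]
tcp_rot: [-2.306, -2.126, -0.001]
force: [0.5, 0.0, -2.3]
opening: 0.21
grasp_force: 50.0
t: 8.28
eef_pos: [0.5268, -0.4506, 0.2228]
tcp_rot: [-2.306, -2.119, 0.001]
force: [-0.4, 0.3, -3.3]
opening: 0.214
grasp_force: 50.0
{'t': 8.283, 'qpos': [-0.781, 0.396, 1.188, -0.0, 1.567, -0.697], 'eef_pos': [0.527, -0.451, 0.223], 'tcp_rot': [-2.306, -2.119, 0.001], 'force': [-0.442, 0.257, -3.297], 'opening': 0.214, 'grasp_force': 49.999}
```

```bash

python3 -m inch '{"travel":[[0.02,0,-0.15],[0.02,0,-0.26],[0.02,0,-0.26],[0.02,0,-0.26]],"roll":[0,0,0,0],"gripper":[0,0,0,0]}'; python3 - <<'E'
from h import *
for n in("side","top"):
    p,d=cams.grab_frame(n); np.savez(f"{n}2.npz",p=p,d=d)
a=cv2.resize(np.load("side2.npz")["p"][120:260,240:380],None,fx=4,fy=4)[:,:,::-1]
cv2.imwrite("pics/s2.png",a)
E
for i in 1 2 3; do python3 st.py|cut -c1-150; done
```

```text
t: 8.62
eef_pos: [0.5314, -0.4526, 0.2025]
tcp_rot: [-2.313, -2.125, 0.0]
force: [-0.4, 0.3, -2.5]
opening: 0.211
grasp_force: 50.0
{'t': 8.717, 'qpos': [-0.779, 0.407, 1.209, -0.0, 1.524, -0.694], 'eef_pos': [0.532, -0.453, 0.204], 'tcp_rot': [2.312, 2.124, 0.0], 'force': [-0.283,
{'t': 8.717, 'qpos': [-0.779, 0.407, 1.209, -0.0, 1.524, -0.694], 'eef_pos': [0.532, -0.453, 0.204], 'tcp_rot': [2.312, 2.124, 0.0], 'force': [-0.283,
{'t': 8.717, 'qpos': [-0.779, 0.407, 1.209, -0.0, 1.524, -0.694], 'eef_pos': [0.532, -0.453, 0.204], 'tcp_rot': [2.312, 2.124, 0.0], 'force': [-0.283,
```

View pics/s2.png

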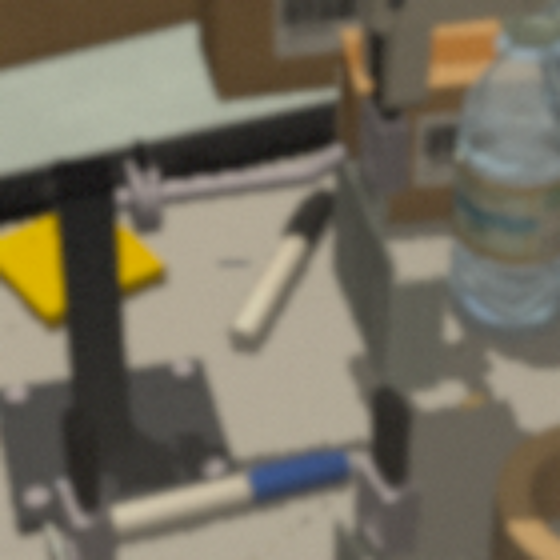

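The eye sits just beyond the arm tip, crop (380,165) against a tip at (340,150), and clear of the bottle. I'll measure the eye against the arm from the side depth.

```bash
cat > eye.py <<'E'
from h import *
def sleeve(d,tcp):
    W=cloud("side",d);q=W[~np.isnan(W[...,0])]
    m=q[(abs(q[:,0]-tcp[0])<.03)&(abs(q[:,1]-tcp[1])<.02)&(q[:,2]<tcp[2]-.0)&(q[:,2]>tcp[2]-.075)]
    for a in np.arange(tcp[2]-.075,tcp[2],.005):
        t=m[(m[:,2]>=a)&(m[:,2]<a+.005)]
        if len(t):print(round(a,3),len(t),"x",t[:,0].min().round(4),t[:,0].max().round(4),"y",t[:,1].min().round(4),t[:,1].max().round(4))
    r=q[(abs(q[:,0]-tcp[0])<.06)&(abs(q[:,0]-tcp[0])>.02)&(abs(q[:,1]-tcp[1])<.03)&(q[:,2]<tcp[2]-.04)&(q[:,2]>tcp[2]-.2)]
    print("rim z",np.sort(r[:,2])[-12:].round(4),"rect",cv2.minAreaRect((r[:,:2]*1000).astype(np.float32)))
E
python3 - <<'E'
from eye import *
sleeve(np.load("side2.npz")["d"],(.532,-.452,.203))
E
```

```text
0.128 38 x 0.5023 0.5606 y -0.4428 -0.4358
0.133 21 x 0.5092 0.562 y -0.4435 -0.4383
0.138 14 x 0.5183 0.5468 y -0.4421 -0.4398
0.143 25 x 0.5181 0.5474 y -0.4536 -0.4397
0.148 37 x 0.5172 0.545 y -0.4551 -0.4388
0.153 24 x 0.5169 0.5453 y -0.4545 -0.4397
0.158 26 x 0.5179 0.5452 y -0.4553 -0.4397
0.163 29 x 0.5164 0.5449 y -0.4544 -0.4403
0.168 25 x 0.5174 0.5441 y -0.4549 -0.4388
0.173 21 x 0.5177 0.5446 y -0.4542 -0.4393
0.178 54 x 0.5176 0.5473 y -0.4557 -0.4398
0.183 14 x 0.5206 0.5351 y -0.4522 -0.443
0.188 11 x 0.5189 0.5449 y -0.4552 -0.4433
0.193 21 x 0.5116 0.5497 y -0.4578 -0.4408
0.198 29 x 0.5069 0.5515 y -0.4575 -0.4409
rim z [0.1328 0.1328 0.133  0.1331 0.1331 0.1331 0.1332 0.1334 0.1337 0.1337
 0.1343 0.1347] rect ((532.5333251953125, -452.0408020019531), (110.10990142822266, 46.66154479980469), 5.241932392120361)
```

```bash

python3 -m inch '{"travel":[[-0.01,0,-0.06],[-0.01,0,-0.06],[-0.01,0.06,-0.06],[0,0.12,-0.06],[0,0.18,-0.06],[0.01,0.24,-0.06],[0.01,0.3,-0.06],[0.01,0.3,-0.06]],"roll":[0,0,0,0,0,0,0,0],"gripper":[0,0,0,0,0,0,0,0]}'; python3 st.py|cut -c60-
```

```text
t: 9.38
eef_pos: [0.5331, -0.4211, 0.1969]
tcp_rot: [-2.312, -2.127, -0.001]
force: [0.7, 0.3, -2.7]
opening: 0.212
grasp_force: 50.0
661], 'eef_pos': [0.533, -0.421, 0.197], 'tcp_rot': [-2.312, -2.127, -0.001], 'force': [0.715, 0.342, -2.732], 'opening': 0.212, 'grasp_force': 49.999}
```

```bash

python3 -m inch '{"travel":[[0,0.1,0],[0.01,0.2,-0.03],[0.02,0.3,-0.06],[0.03,0.4,-0.06],[0.04,0.45,-0.06],[0.04,0.45,-0.06]],"roll":[0,0,0,0,0,0],"gripper":[0,0,0,0,0,0]}'; 
python3 -m inch '{"travel":[[0,0.03,0],[0,0.06,0],[0.01,0.09,0],[0.01,0.12,0],[0.01,0.12,0]],"roll":[0,0,0,0,0],"gripper":[0,0,0,0,0]}'; 

```

```text
t: 9.88
eef_pos: [0.5371, -0.3759, 0.1906]
tcp_rot: [-2.311, -2.127, -0.001]
force: [0.1, 0.2, -2.9]
opening: 0.213
grasp_force: 50.0
t: 10.3
eef_pos: [0.5378, -0.3652, 0.1907]
tcp_rot: [-2.313, -2.126, -0.0]
force: [0.1, -0.0, -2.4]
opening: 0.209
grasp_force: 50.0
```

```bash

python3 -m inch '{"travel":[[0,0.0,-0.03],[0,0.02,-0.05],[0,0.04,-0.05],[0,0.05,-0.05],[0,0.05,-0.05]],"roll":[0,0,0,0,0],"gripper":[0,0,0,0,0]}' | grep -E "eef|force"
for k in 1 2 3; do python3 -m inch '{"travel":[[0,0.01,0],[0,0.015,0],[0,0.015,0]],"roll":[0,0,0],"gripper":[0,0,0]}'| grep -E "eef|^force"; done
```

```text
eef_pos: [0.5376, -0.3604, 0.1855]
force: [0.3, -0.2, -2.4]
grasp_force: 50.0
eef_pos: [0.5377, -0.3591, 0.1857]
force: [-0.4, -0.5, -2.7]
eef_pos: [0.5377, -0.3575, 0.1856]
force: [0.1, 1.0, -2.6]
eef_pos: [0.5377, -0.356, 0.1856]
force: [0.9, 0.1, -3.0]
```

```bash

python3 -m inch '{"travel":[[0,0.01,0],[0,0.01,0],[0,0.01,0]],"roll":[0,0,0],"gripper":[0,0,0]}'| grep -E "eef|^force"
python3 -m inch '{"travel":[[0,0.01,0],[0,0.01,0],[0,0.01,0]],"roll":[0,0,0],"gripper":[0,0,0]}'| grep -E "eef|^force"
python3 -m inch '{"travel":[[0,0.01,0],[0,0.01,0],[0,0.01,0]],"roll":[0,0,0],"gripper":[0,0,0]}'| grep -E "eef|^force"
```

```text
eef_pos: [0.5377, -0.3551, 0.1857]
force: [-0.6, -0.0, -2.1]
eef_pos: [0.5377, -0.3541, 0.1856]
force: [0.8, -0.7, -3.5]
eef_pos: [0.5377, -0.3537, 0.1857]
force: [-0.3, -4.2, -4.1]
```

```bash

python3 -m inch '{"travel":[[0,0.004,0],[0,0.005,0],[0,0.005,0]],"roll":[0,0,0],"gripper":[0,0,0]}'| grep -E "eef|^force"
```

```text
eef_pos: [0.5376, -0.3536, 0.1857]
force: [-0.0, -5.8, -5.2]
```

```bash

python3 -m inch '{"travel":[[0,0.005,0],[0,0.01,0],[0,0.01,0]],"roll":[0,0,0],"gripper":[0,0,0]}'| grep -E "eef|^force"
python3 -m inch '{"travel":[[0,0.003,0],[0,0.003,0],[0,0.003,0]],"roll":[0,0,0],"gripper":[0,0,0]}'| grep -E "eef|^force"
```

```text
eef_pos: [0.5376, -0.3534, 0.1858]
force: [1.3, -8.4, -6.4]
eef_pos: [0.5376, -0.3534, 0.1858]
force: [0.8, -10.6, -6.7]
```

```bash

python3 -m inch '{"travel":[[0,0,0],[0,0,0],[0,0,0],[0,0,0],[0,0,0],[0,0,0],[0,0,0],[0,0,0],[0,0,0],[0,0,0]],"roll":[0,0,0,0,0,0,0,0,0,0],"gripper":[0,0,0,0,0,0,0,0,0,0]}'| grep -E "eef|^force"
python3 -m inch '{"travel":[[0,-0.01,0],[0,-0.015,-0.01],[0,-0.015,-0.02],[0,-0.015,-0.02]],"roll":[0,0,0,0],"gripper":[0,0,0,0]}'| grep -E "eef|^force"
```

```text
eef_pos: [0.5376, -0.3534, 0.1858]
force: [1.2, -10.0, -6.4]
eef_pos: [0.5378, -0.3536, 0.1841]
force: [-1.0, -4.9, -2.4]
```

Now release (slowly), then raise.

```bash

python3 -m inch '{"travel":[[0,0,0],[0,0,0],[0,0,0],[0,0,0],[0,0,0],[0,0,0]],"roll":[0,0,0,0,0,0],"gripper":[0.23,0.26,0.3,0.35,0.4,0.4]}' | grep -E "eef|^force|open"
python3 -m inch '{"travel":[[0,0,0.1],[0,0,0.3],[0,0,0.6],[0,0,0.9],[0,0,1],[0,0,1]],"roll":[0,0,0,0,0,0],"gripper":[0.4,0.4,0.4,0.4,0.4,0.4]}'| grep -E "eef|^force"
python3 - <<'E'
from eye import *
for n in("side","top"):
    p,d=cams.grab_frame(n); np.savez(f"{n}3.npz",p=p,d=d)
sleeve(np.load("side3.npz")["d"],(.5376,-.350,.182))
E
```

```text
eef_pos: [0.5378, -0.3526, 0.1837]
force: [-0.4, 1.5, 0.4]
opening: 0.396
eef_pos: [0.5392, -0.354, 0.289]
force: [0.4, -0.0, 0.6]
0.107 18 x 0.5081 0.5675 y -0.3434 -0.3379
0.112 32 x 0.5077 0.5664 y -0.3442 -0.3383
0.117 7 x 0.5254 0.5542 y -0.3439 -0.3414
0.122 14 x 0.5261 0.5431 y -0.3573 -0.3417
0.127 24 x 0.5255 0.543 y -0.3574 -0.3418
0.132 19 x 0.5238 0.5294 y -0.3556 -0.3418
0.137 18 x 0.5236 0.5445 y -0.356 -0.3304
0.142 28 x 0.5238 0.5453 y -0.3555 -0.3302
0.147 33 x 0.5248 0.5377 y -0.3649 -0.3302
0.152 53 x 0.5237 0.5519 y -0.3696 -0.3302
0.157 77 x 0.5233 0.5518 y -0.3691 -0.3301
0.162 48 x 0.5245 0.5483 y -0.356 -0.3301
0.167 45 x 0.5261 0.5493 y -0.3543 -0.3303
0.172 22 x 0.5287 0.5466 y -0.3544 -0.3328
0.177 39 x 0.5277 0.5504 y -0.3548 -0.3326
rim z [0.1123 0.1126 0.1128 0.1128 0.1131 0.1132 0.1134 0.1135 0.1138 0.1139
 0.1144 0.1149] rect ((536.1204223632812, -350.06719970703125), (59.5486946105957, 117.00727844238281), 89.97496795654297)
```

```bash

python3 -m inch '{"travel":[[-0.3,0.2,0],[-0.6,0.5,0],[-0.9,0.82,0],[-1,0.82,0],[-1,0.82,0]],"roll":[0.02,0.041,0.041,0.041,0.041],"gripper":[0.5,0.5,0.5,0.5,0.5]}'| grep -E "eef|^force"
python3 -m inch '{"travel":[[-0.2,0,-0.1],[-0.4,0,-0.3],[-0.4,0,-0.6],[-0.4,0,-0.85],[-0.4,0,-0.85],[-0.4,0,-0.85]],"roll":[0,0,0,0,0,0],"gripper":[0.5,0.5,0.5,0.5,0.5,0.5]}'; python3 st.py
```

```text
eef_pos: [0.435, -0.2687, 0.281]
force: [-0.0, -0.6, -0.7]
t: 16.15
eef_pos: [0.3967, -0.2701, 0.1964]
tcp_rot: [-2.169, -2.266, 0.0]
force: [-0.5, 0.2, 1.4]
opening: 0.499
grasp_force: 0.0
{'t': 16.15, 'qpos': [-0.705, -0.177, 1.851, 0.0, 1.472, -0.749], 'eef_pos': [0.397, -0.27, 0.196], 'tcp_rot': [-2.169, -2.266, 0.0], 'force': [-0.498, 0.153, 1.437], 'opening': 0.499, 'grasp_force': 0.0}
```

```bash

python3 -m inch '{"travel":[[0.01,-0.02,-0.2],[0.01,-0.02,-0.4],[0.01,-0.02,-0.6],[0.01,-0.02,-0.6],[0.01,-0.02,-0.6]],"roll":[0,0,0,0,0],"gripper":[0.5,0.5,0.5,0.5,0.5]}'| grep -E "eef|^force"
python3 -m inch '{"travel":[[0,0,0],[0,0,0],[0,0,0],[0,0,0],[0,0,0],[0,0,0]],"roll":[0,0,0,0,0,0],"gripper":[0,0,0,0,0,0]}' 50
```

```text
eef_pos: [0.399, -0.2729, 0.1393]
force: [0.9, 0.9, 0.6]
t: 17.07
eef_pos: [0.399, -0.2731, 0.1394]
tcp_rot: [2.171, 2.269, -0.0]
force: [-0.2, 0.3, 4.0]
opening: 0.213
grasp_force: 50.0
```

```bash

python3 -m inch '{"travel":[[0,0,0.2],[0,0,0.5],[0,0,0.8],[0,0,1],[0,0,1]],"roll":[0,0,0,0,0],"gripper":[0,0,0,0,0]}'| grep -E "eef|^force"
python3 -m inch '{"travel":[[0,0,0.3],[0,0,0.6],[0,-0.3,0.6],[0,-0.6,0.6],[0,-0.9,0.6],[0,-1,0.6]],"roll":[0,0,0,0,-0.02,-0.041],"gripper":[0,0,0,0,0,0]}'| grep -E "eef|^force"
python3 -m inch '{"travel":[[0,-0.3,0],[0,-0.6,0],[0.2,-0.77,0],[0.5,-0.77,0],[0.8,-0.77,0],[1,-0.77,0],[1,-0.77,0]],"roll":[0,0,0,0,0,0,0],"gripper":[0,0,0,0,0,0,0]}'| grep -E "eef|^force"
python3 -m inch '{"travel":[[0.2,0,0],[0.32,0,-0.1],[0.32,0,-0.4],[0.32,0,-0.7],[0.32,0,-0.8],[0.32,0,-0.8]],"roll":[0,0,0,0,0,0],"gripper":[0,0,0,0,0,0]}'
python3 - <<'E'
from eye import *
from bench import readout
p,d=cams.grab_frame("side"); np.savez("side4.npz",p=p,d=d)
t=readout.get_obs()["eef_pos"];print(t);sleeve(d,t)
E
```

```text
eef_pos: [0.4005, -0.2743, 0.2438]
force: [1.4, -0.8, -1.2]
eef_pos: [0.3978, -0.3756, 0.2964]
force: [0.3, 0.3, -2.0]
eef_pos: [0.5015, -0.4485, 0.295]
force: [0.1, -1.0, -2.0]
t: 19.07
eef_pos: [0.5282, -0.4478, 0.2125]
tcp_rot: [-2.306, -2.119, 0.001]
force: [-0.6, 0.5, -1.6]
opening: 0.211
grasp_force: 50.0
[ 0.52913619 -0.44886723  0.21592152]
0.141 28 x 0.5024 0.5537 y -0.4393 -0.4336
0.146 15 x 0.515 0.544 y -0.4391 -0.4362
0.151 20 x 0.5147 0.5438 y -0.4516 -0.4356
0.156 35 x 0.513 0.5405 y -0.4516 -0.436
0.161 31 x 0.5132 0.5413 y -0.4507 -0.4294
0.166 30 x 0.5128 0.5407 y -0.4513 -0.4364
0.171 28 x 0.5133 0.5408 y -0.451 -0.4361
0.176 28 x 0.5134 0.543 y -0.4504 -0.4365
0.181 24 x 0.5134 0.5421 y -0.4503 -0.437
0.186 54 x 0.5132 0.5455 y -0.4522 -0.4369
0.191 15 x 0.5177 0.5334 y -0.4475 -0.4403
0.196 8 x 0.5177 0.5436 y -0.4473 -0.4394
0.201 17 x 0.5107 0.5497 y -0.4533 -0.436
0.206 24 x 0.5052 0.5514 y -0.4527 -0.4359
0.211 39 x 0.5027 0.5504 y -0.4524 -0.4358
rim z [0.1413 0.1414 0.1415 0.1416 0.1416 0.1416 0.1418 0.1425 0.1425 0.1426
 0.143  0.1432] rect ((527.0140380859375, -447.7073974609375), (29.088048934936523, 81.1881332397461), 85.75756072998047)
```

```bash

python3 -m inch '{"travel":[[0.03,-0.03,0],[0.03,-0.03,-0.15],[0.03,-0.03,-0.15],[0.03,0.03,-0.15],[0.03,0.09,-0.15],[0.03,0.15,-0.15],[0.04,0.21,-0.15],[0.05,0.27,-0.15],[0.05,0.3,-0.15],[0.05,0.3,-0.15]],"roll":[0,0,0,0,0,0,0,0,0,0],"gripper":[0,0,0,0,0,0,0,0,0,0]}'
```

```text
t: 19.95
eef_pos: [0.5357, -0.4177, 0.2027]
tcp_rot: [-2.31, -2.125, -0.002]
force: [0.4, 2.8, -7.2]
opening: 0.213
grasp_force: 50.0
```

```bash

python3 -m inch '{"travel":[[0,0,-0.03],[0,0,-0.05],[0,0,-0.05],[0,0,-0.05]],"roll":[0,0,0,0],"gripper":[0,0,0,0]}'|grep -E "eef|^force"
python3 st.py
```

```text
eef_pos: [0.5357, -0.4202, 0.1989]
force: [-0.0, -0.9, -1.7]
{'t': 20.283, 'qpos': [-0.74, 0.362, 1.275, -0.0, 1.504, -0.655], 'eef_pos': [0.536, -0.42, 0.199], 'tcp_rot': [2.313, 2.125, -0.0], 'force': [-0.023, -0.894, -1.734], 'opening': 0.213, 'grasp_force': 49.999}
```

```bash

python3 -m inch '{"travel":[[0,0.1,-0.02],[0.01,0.2,-0.05],[0.02,0.3,-0.07],[0.02,0.37,-0.1],[0.03,0.42,-0.11],[0.03,0.42,-0.11]],"roll":[0,0,0,0,0,0],"gripper":[0,0,0,0,0,0]}' |grep -E "eef|^force"
python3 -m inch '{"travel":[[0,0.015,0],[0,0.03,0],[0,0.03,0]],"roll":[0,0,0],"gripper":[0,0,0]}' |grep -E "eef|^force"
```

```text
eef_pos: [0.5389, -0.376, 0.1871]
force: [0.5, -0.2, -2.9]
eef_pos: [0.5388, -0.375, 0.1879]
force: [0.6, 1.4, -1.6]
```

```bash

python3 -m inch '{"travel":[[0,0.01,0],[0,0.02,0],[0,0.02,0]],"roll":[0,0,0],"gripper":[0,0,0]}' |grep -E "eef|^force"
python3 -m inch '{"travel":[[0,0.01,0],[0,0.01,0],[0,0.01,0]],"roll":[0,0,0],"gripper":[0,0,0]}' |grep -E "eef|^force"
python3 -m inch '{"travel":[[0,0.01,0],[0,0.01,0],[0,0.01,0]],"roll":[0,0,0],"gripper":[0,0,0]}' |grep -E "eef|^force"
python3 -m inch '{"travel":[[0,0.01,0],[0,0.01,0],[0,0.01,0]],"roll":[0,0,0],"gripper":[0,0,0]}' |grep -E "eef|^force"
```

```text
eef_pos: [0.5386, -0.3729, 0.1876]
force: [-0.1, -0.2, -2.2]
eef_pos: [0.5387, -0.3718, 0.1876]
force: [0.0, 0.5, -2.6]
eef_pos: [0.5387, -0.3708, 0.1877]
force: [0.3, -0.0, -1.3]
eef_pos: [0.5387, -0.3698, 0.1877]
force: [0.2, 1.2, -1.8]
```

```bash

python3 -m inch '{"travel":[[0,0.01,0],[0,0.01,0],[0,0.01,0]],"roll":[0,0,0],"gripper":[0,0,0]}' |grep -E "eef|^force"
python3 -m inch '{"travel":[[0,0.01,0],[0,0.01,0],[0,0.01,0]],"roll":[0,0,0],"gripper":[0,0,0]}' |grep -E "eef|^force"
python3 -m inch '{"travel":[[0,0.007,0],[0,0.007,0],[0,0.007,0]],"roll":[0,0,0],"gripper":[0,0,0]}' |grep -E "eef|^force"
```

```text
eef_pos: [0.5387, -0.3688, 0.1877]
force: [-0.1, -0.6, -1.8]
eef_pos: [0.5387, -0.3678, 0.1876]
force: [0.2, 0.6, -1.5]
eef_pos: [0.5387, -0.3674, 0.1877]
force: [0.3, -1.6, -2.4]
```

```bash

python3 -m inch '{"travel":[[0,0.007,0],[0,0.007,0],[0,0.007,0]],"roll":[0,0,0],"gripper":[0,0,0]}' |grep -E "eef|^force"
python3 -m inch '{"travel":[[0,0.007,0],[0,0.007,0],[0,0.007,0]],"roll":[0,0,0],"gripper":[0,0,0]}' |grep -E "eef|^force"
python3 -m inch '{"travel":[[0,0.007,0],[0,0.007,0],[0,0.007,0]],"roll":[0,0,0],"gripper":[0,0,0]}' |grep -E "eef|^force"
```

```text
eef_pos: [0.5387, -0.3672, 0.1878]
force: [-0.1, -5.2, -3.8]
eef_pos: [0.5386, -0.3671, 0.1879]
force: [2.5, -8.0, -4.3]
eef_pos: [0.5386, -0.367, 0.1879]
force: [1.6, -10.3, -5.4]
```

```bash

python3 -m inch '{"travel":[[0,0,0],[0,0,0],[0,0,0],[0,0,0],[0,0,0],[0,0,0],[0,0,0],[0,0,0],[0,0,0],[0,0,0]],"roll":[0,0,0,0,0,0,0,0,0,0],"gripper":[0,0,0,0,0,0,0,0,0,0]}'| grep -E "eef|^force"
python3 -m inch '{"travel":[[0,-0.01,0],[0,-0.015,-0.015],[0,-0.015,-0.03],[0,-0.015,-0.03]],"roll":[0,0,0,0],"gripper":[0,0,0,0]}'| grep -E "eef|^force"
python3 -m inch '{"travel":[[0,0,0],[0,0,0],[0,0,0],[0,0,0],[0,0,0],[0,0,0]],"roll":[0,0,0,0,0,0],"gripper":[0.23,0.26,0.3,0.35,0.4,0.4]}' | grep -E "eef|^force|open"
python3 -m inch '{"travel":[[0,0,0.1],[0,0,0.3],[0,0,0.6],[0,0,0.9],[0,0,1],[0,0,1]],"roll":[0,0,0,0,0,0],"gripper":[0.4,0.4,0.4,0.4,0.4,0.4]}'
python3 - <<'E'
from eye import *
for n in("side","top"):
    p,d=cams.grab_frame(n); np.savez(f"{n}5.npz",p=p,d=d)
p=np.load("side5.npz")["p"]; cv2.imwrite("pics/s5.png",cv2.resize(p[110:310,200:400],None,fx=3,fy=3)[:,:,::-1])
sleeve(np.load("side5.npz")["d"],(.537,-.366,.182))
W=cloud("top",np.load("top5.npz")["d"]);q=W[~np.isnan(W[...,0])]
for c in((.3845,-.397),(.537,-.358)):
    m=q[(abs(q[:,0]-c[0])<.02)&(abs(q[:,1]-c[1])<.03)&(q[:,2]>.136)&(q[:,2]<.215)];print(c,m.mean(0).round(4),m.min(0).round(4),m.max(0).round(4))
E
```

```text
eef_pos: [0.5386, -0.367, 0.1879]
force: [0.3, -9.2, -3.9]
eef_pos: [0.5388, -0.3673, 0.185]
force: [-0.5, -6.0, -0.6]
eef_pos: [0.5387, -0.3663, 0.1846]
force: [-0.1, 0.0, 1.5]
opening: 0.396
t: 25.7
eef_pos: [0.5402, -0.3677, 0.2901]
tcp_rot: [2.308, 2.12, 0.002]
force: [0.7, -0.7, 0.1]
opening: 0.398
grasp_force: 0.0
0.107 11 x 0.5119 0.5493 y -0.3588 -0.3542
0.112 21 x 0.5079 0.5414 y -0.3588 -0.354
0.117 5 x 0.5266 0.5301 y -0.3595 -0.3572
0.122 9 x 0.5254 0.5285 y -0.3726 -0.3492
0.127 30 x 0.5241 0.53 y -0.3727 -0.3461
0.132 31 x 0.5239 0.5286 y -0.3732 -0.3462
0.137 30 x 0.5238 0.5288 y -0.3729 -0.3476
0.142 34 x 0.5225 0.5282 y -0.373 -0.3461
0.147 39 x 0.5239 0.5348 y -0.3846 -0.3461
0.152 49 x 0.5237 0.5393 y -0.3853 -0.3465
0.157 71 x 0.5241 0.5549 y -0.3833 -0.3462
0.162 45 x 0.5241 0.5497 y -0.3722 -0.3461
0.167 23 x 0.5285 0.5434 y -0.369 -0.346
0.172 27 x 0.5261 0.5424 y -0.3691 -0.3465
0.177 25 x 0.5284 0.5413 y -0.3694 -0.3464
rim z [0.113  0.1133 0.1133 0.1137 0.1137 0.1139 0.1141 0.1143 0.1144 0.1144
 0.1148 0.1151] rect ((535.655029296875, -366.0013732910156), (59.87507247924805, 117.23943328857422), 89.95093536376953)
(0.3845, -0.397) [ 0.3843 -0.3973  0.145 ] [ 0.3746 -0.4031  0.1376] [ 0.3942 -0.3924  0.1504]
(0.537, -0.358) [ 0.5322 -0.3476  0.1729] [ 0.5265 -0.3789  0.1541] [ 0.5441 -0.3292  0.2038]
```

View pics/s5.png

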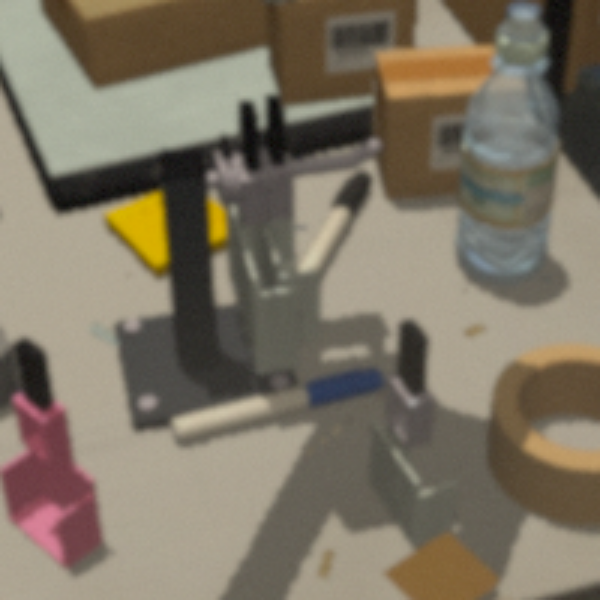

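The large and medium pans hang nested on the arm at crop (265,200), and the small pan stands undisturbed at (410,430). On to the small one.

```bash

python3 -m inch '{"travel":[[-0.3,0,0],[-0.6,-0.1,0],[-0.9,-0.3,0],[-1,-0.3,0],[-1,-0.3,0]],"roll":[0.03,0.07,0.07,0.07,0.07],"gripper":[0.5,0.5,0.5,0.5,0.5]}'| grep -E "eef|^force"
python3 -m inch '{"travel":[[-0.2,0,-0.1],[-0.5,0,-0.3],[-0.55,0,-0.6],[-0.55,0,-0.9],[-0.55,0,-1],[-0.55,0,-1]],"roll":[0,0,0,0,0,0],"gripper":[0.5,0.5,0.5,0.5,0.5,0.5]}'; python3 st.py
```

```text
eef_pos: [0.4359, -0.3968, 0.2823]
force: [-0.7, -0.0, -1.2]
t: 26.72
eef_pos: [0.3826, -0.3939, 0.18]
tcp_rot: [-2.061, -2.361, -0.003]
force: [-0.3, 0.3, 0.7]
opening: 0.501
grasp_force: 0.0
{'t': 26.717, 'qpos': [-0.894, 0.029, 1.686, 0.0, 1.435, -1.029], 'eef_pos': [0.383, -0.394, 0.18], 'tcp_rot': [-2.061, -2.361, -0.003], 'force': [-0.285, 0.336, 0.662], 'opening': 0.501, 'grasp_force': 0.0}
```

```bash

python3 -m inch '{"travel":[[0.01,-0.02,-0.2],[0.01,-0.02,-0.4],[0.01,-0.02,-0.53],[0.01,-0.02,-0.53],[0.01,-0.02,-0.53]],"roll":[0,0,0,0,0],"gripper":[0.5,0.5,0.5,0.5,0.5]}'| grep -E "eef|^force"
python3 -m inch '{"travel":[[0,0,0],[0,0,0],[0,0,0],[0,0,0],[0,0,0],[0,0,0]],"roll":[0,0,0,0,0,0],"gripper":[0,0,0,0,0,0]}' 50
```

```text
eef_pos: [0.3851, -0.3983, 0.1319]
force: [0.5, -0.9, 0.1]
t: 27.63
eef_pos: [0.3849, -0.3989, 0.1324]
tcp_rot: [2.065, 2.366, -0.0]
force: [-0.9, -0.2, 3.2]
opening: 0.21
grasp_force: 50.0
```

```bash

python3 -m inch '{"travel":[[0,0,0.2],[0,0,0.5],[0,0,0.8],[0,0,1],[0,-0.2,1],[0,-0.4,1],[0,-0.52,1],[0,-0.52,1]],"roll":[0,0,0,0,-0.02,-0.05,-0.07,-0.07],"gripper":[0,0,0,0,0,0,0,0]}'| grep -E "eef|^force"
python3 -m inch '{"travel":[[0.2,0,0],[0.5,0,0],[0.8,0,0],[1,0,0],[1,0,0]],"roll":[0,0,0,0,0],"gripper":[0,0,0,0,0]}'| grep -E "eef|^force"
python3 -m inch '{"travel":[[0.2,0,0],[0.45,0,0],[0.45,0,-0.1],[0.45,0,-0.15],[0.45,0,-0.15]],"roll":[0,0,0,0,0],"gripper":[0,0,0,0,0]}'
python3 - <<'E'
from eye import *
from bench import readout
p,d=cams.grab_frame("side"); np.savez("side6.npz",p=p,d=d)
t=readout.get_obs()["eef_pos"];print(t);sleeve(d,t)
E
```

```text
eef_pos: [0.3841, -0.4522, 0.2311]
force: [-0.4, 0.1, -1.1]
eef_pos: [0.4879, -0.4486, 0.2305]
force: [0.8, -0.2, -1.3]
t: 29.13
eef_pos: [0.5282, -0.4494, 0.2139]
tcp_rot: [-2.309, -2.124, 0.001]
force: [0.0, -0.2, -1.7]
opening: 0.211
grasp_force: 50.0
[ 0.52817553 -0.44982389  0.21494183]
0.14 17 x 0.5157 0.5489 y -0.4411 -0.4381
0.145 13 x 0.5152 0.5433 y -0.4409 -0.4384
0.15 38 x 0.5144 0.5423 y -0.454 -0.4384
0.155 30 x 0.5134 0.5428 y -0.4545 -0.4305
0.16 24 x 0.5135 0.5414 y -0.4536 -0.431
0.165 29 x 0.513 0.5402 y -0.4534 -0.4373
0.17 30 x 0.5135 0.541 y -0.4527 -0.4381
0.175 22 x 0.514 0.542 y -0.4523 -0.4386
0.18 29 x 0.5131 0.5388 y -0.4524 -0.4379
0.185 44 x 0.5148 0.5433 y -0.4537 -0.4386
0.19 16 x 0.5185 0.5351 y -0.4501 -0.4416
0.195 15 x 0.5181 0.5315 y -0.4492 -0.4413
0.2 10 x 0.5134 0.5431 y -0.4504 -0.4387
0.205 22 x 0.5087 0.5468 y -0.4556 -0.4376
0.21 33 x 0.5037 0.5483 y -0.4545 -0.4371
rim z [0.1351 0.1356 0.136  0.137  0.1376 0.1378 0.1379 0.138  0.1381 0.1388
 0.1394 0.1401] rect ((528.5052490234375, -450.46368408203125), (28.778467178344727, 60.8498420715332), 84.57122802734375)
```

```bash

python3 -m inch '{"travel":[[0.025,0,-0.1],[0.025,0,-0.16],[0.025,0,-0.16],[0.025,0,-0.16]],"roll":[0,0,0,0],"gripper":[0,0,0,0]}' |grep -E "eef|^force"
python3 -m inch '{"travel":[[0,0.05,0],[0.005,0.1,0],[0.01,0.15,0],[0.015,0.2,0],[0.02,0.25,0],[0.02,0.28,0],[0.02,0.28,0]],"roll":[0,0,0,0,0,0,0],"gripper":[0,0,0,0,0,0,0]}'|grep -E "eef|^force"
```

```text
eef_pos: [0.5315, -0.4503, 0.1998]
force: [0.0, 0.8, -0.6]
eef_pos: [0.5345, -0.4216, 0.2008]
force: [0.2, -0.5, -2.3]
```

```bash

python3 -m inch '{"travel":[[0.005,0.08,-0.02],[0.01,0.16,-0.05],[0.02,0.24,-0.09],[0.025,0.3,-0.09],[0.025,0.3,-0.09]],"roll":[0,0,0,0,0],"gripper":[0,0,0,0,0]}' |grep -E "eef|^force"
python3 -m inch '{"travel":[[0,0.01,0],[0,0.02,0],[0,0.02,0]],"roll":[0,0,0],"gripper":[0,0,0]}' |grep -E "eef|^force"
python3 -m inch '{"travel":[[0,0.01,0],[0,0.015,0],[0,0.015,0]],"roll":[0,0,0],"gripper":[0,0,0]}' |grep -E "eef|^force"
python3 -m inch '{"travel":[[0,0.01,0],[0,0.01,0],[0,0.01,0]],"roll":[0,0,0],"gripper":[0,0,0]}' |grep -E "eef|^force"
```

```text
eef_pos: [0.5368, -0.3906, 0.1909]
force: [0.2, 0.8, -1.8]
eef_pos: [0.5368, -0.3907, 0.1919]
force: [0.5, 0.1, -1.4]
eef_pos: [0.5367, -0.3891, 0.1917]
force: [0.2, -0.1, -1.1]
eef_pos: [0.5367, -0.388, 0.1916]
force: [0.3, -0.3, -1.8]
```

```bash

python3 -m inch '{"travel":[[0,0.01,0],[0,0.01,0],[0,0.01,0]],"roll":[0,0,0],"gripper":[0,0,0]}' |grep -E "eef|^force"
python3 -m inch '{"travel":[[0,0.01,0],[0,0.01,0],[0,0.01,0]],"roll":[0,0,0],"gripper":[0,0,0]}' |grep -E "eef|^force"
python3 -m inch '{"travel":[[0,0.01,0],[0,0.01,0],[0,0.01,0]],"roll":[0,0,0],"gripper":[0,0,0]}' |grep -E "eef|^force"
```

```text
eef_pos: [0.5367, -0.387, 0.1916]
force: [0.2, 0.4, -0.9]
eef_pos: [0.5367, -0.386, 0.1916]
force: [0.9, 0.2, -1.9]
eef_pos: [0.5367, -0.385, 0.1916]
force: [0.0, 0.3, -2.0]
```

```bash

python3 -m inch '{"travel":[[0,0.008,0],[0,0.008,0],[0,0.008,0]],"roll":[0,0,0],"gripper":[0,0,0]}' |grep -E "eef|^force"
python3 -m inch '{"travel":[[0,0.008,0],[0,0.008,0],[0,0.008,0]],"roll":[0,0,0],"gripper":[0,0,0]}' |grep -E "eef|^force"
python3 -m inch '{"travel":[[0,0.007,0],[0,0.007,0],[0,0.007,0]],"roll":[0,0,0],"gripper":[0,0,0]}' |grep -E "eef|^force"
```

```text
eef_pos: [0.5367, -0.3842, 0.1916]
force: [0.3, 0.3, -1.9]
eef_pos: [0.5367, -0.3839, 0.1917]
force: [0.3, -2.2, -2.0]
eef_pos: [0.5366, -0.3836, 0.1918]
force: [0.4, -6.3, -3.1]
```

```bash

python3 -m inch '{"travel":[[0,0.007,0],[0,0.007,0],[0,0.007,0]],"roll":[0,0,0],"gripper":[0,0,0]}' |grep -E "eef|^force"
python3 -m inch '{"travel":[[0,0.005,0],[0,0.005,0],[0,0.005,0]],"roll":[0,0,0],"gripper":[0,0,0]}' |grep -E "eef|^force"
```

```text
eef_pos: [0.5366, -0.3835, 0.1919]
force: [1.0, -7.1, -3.2]
eef_pos: [0.5366, -0.3834, 0.192]
force: [0.4, -9.2, -4.6]
```

```bash

python3 -m inch '{"travel":[[0,0.002,0],[0,0.002,0],[0,0.002,0],[0,0.002,0],[0,0.002,0],[0,0.002,0],[0,0.002,0],[0,0.002,0],[0,0.002,0],[0,0.002,0]],"roll":[0,0,0,0,0,0,0,0,0,0],"gripper":[0,0,0,0,0,0,0,0,0,0]}'| grep -E "eef|^force"
python3 -m inch '{"travel":[[0,-0.01,0],[0,-0.015,-0.015],[0,-0.015,-0.025],[0,-0.015,-0.025]],"roll":[0,0,0,0],"gripper":[0,0,0,0]}'| grep -E "eef|^force"
python3 -m inch '{"travel":[[0,0,0],[0,0,0],[0,0,0],[0,0,0],[0,0,0],[0,0,0]],"roll":[0,0,0,0,0,0],"gripper":[0.23,0.26,0.3,0.35,0.4,0.4]}' | grep -E "eef|^force|open"
python3 -m inch '{"travel":[[0,0,0.1],[0,0,0.3],[0,0,0.6],[0,0,0.9],[0,0,1],[0,0,1]],"roll":[0,0,0,0,0,0],"gripper":[0.4,0.4,0.4,0.4,0.4,0.4]}'
python3 -m inch '{"travel":[[-0.3,0,0],[-0.6,0,0],[-0.9,0,0],[-1,0,0],[-1,0,0]],"roll":[0,0,0,0,0],"gripper":[0.4,0.4,0.4,0.4,0.4]}'
python3 - <<'E'
from eye import *
for n in("side","top"):
    p,d=cams.grab_frame(n); np.savez(f"{n}7.npz",p=p,d=d)
p=np.load("side7.npz")["p"]; t=np.load("top7.npz")["p"]
a=cv2.resize(p[120:260,230:370],(400,400),interpolation=cv2.INTER_CUBIC);b=cv2.resize(t[120:220,260:360],(400,400),interpolation=cv2.INTER_CUBIC)
cv2.imwrite("pics/f7.png",np.hstack([a,b])[:,:,::-1])
q=cloud("side",np.load("side7.npz")["d"]);q=q[~np.isnan(q[...,0])]
g=q[(abs(q[:,0]-.537)<.03)&(q[:,1]<-.335)&(q[:,1]>-.42)&(q[:,2]>.186)]
h,e=np.histogram(g[:,1],bins=np.arange(-.40,-.335,.002));print([(round(x,3),int(k)) for x,k in zip(e,h) if k])
s=q[(abs(q[:,0]-.537)<.03)&(q[:,1]<-.33)&(q[:,1]>-.42)&(q[:,2]>.13)&(q[:,2]<.146)];print("sleeves y",s[:,1].min(),s[:,1].max())
for c in((.571,-.539),(.389,-.50)):
  m0=cloud("top",np.load("top0.npz")["d"]);m1=cloud("top",np.load("top7.npz")["d"])
  for m in(m0,m1):
    m=m[~np.isnan(m[...,0])];z=m[(abs(m[:,0]-c[0])<.07)&(abs(m[:,1]-c[1])<.06)&(m[:,2]>.03)];print(c,np.median(z,0).round(4),len(z))
E
```

```text
eef_pos: [0.5366, -0.3833, 0.192]
force: [1.0, -8.9, -3.4]
eef_pos: [0.5368, -0.3837, 0.1896]
force: [-0.1, -5.4, -0.9]
eef_pos: [0.5367, -0.3826, 0.189]
force: [0.3, 0.1, 1.1]
opening: 0.393
t: 35.43
eef_pos: [0.5381, -0.384, 0.2946]
tcp_rot: [2.308, 2.12, 0.002]
force: [0.3, 0.2, 0.3]
opening: 0.404
grasp_force: 0.0
t: 35.85
eef_pos: [0.4346, -0.3828, 0.288]
tcp_rot: [-2.314, -2.122, 0.001]
force: [0.5, 0.3, 0.3]
opening: 0.401
grasp_force: 0.0
[(np.float64(-0.388), 2), (np.float64(-0.386), 12), (np.float64(-0.384), 16), (np.float64(-0.382), 16), (np.float64(-0.38), 18), (np.float64(-0.378), 23), (np.float64(-0.376), 2), (np.float64(-0.374), 11), (np.float64(-0.372), 29), (np.float64(-0.37), 28), (np.float64(-0.368), 39), (np.float64(-0.366), 40), (np.float64(-0.364), 35), (np.float64(-0.362), 39), (np.float64(-0.36), 29), (np.float64(-0.358), 34), (np.float64(-0.356), 57), (np.float64(-0.354), 38), (np.float64(-0.352), 16), (np.float64(-0.35), 14), (np.float64(-0.348), 18), (np.float64(-0.346), 20)]
sleeves y -0.3879398528407129 -0.33026942676219373
(0.571, -0.539) [ 0.5694 -0.5367  0.1396] 1324
(0.571, -0.539) [ 0.5789 -0.5455  0.19  ] 465
(0.389, -0.5) [ 0.3904 -0.5113  0.0475] 1176
(0.389, -0.5) [ 0.4099 -0.4708  0.0494] 2015
```

View pics/f7.png

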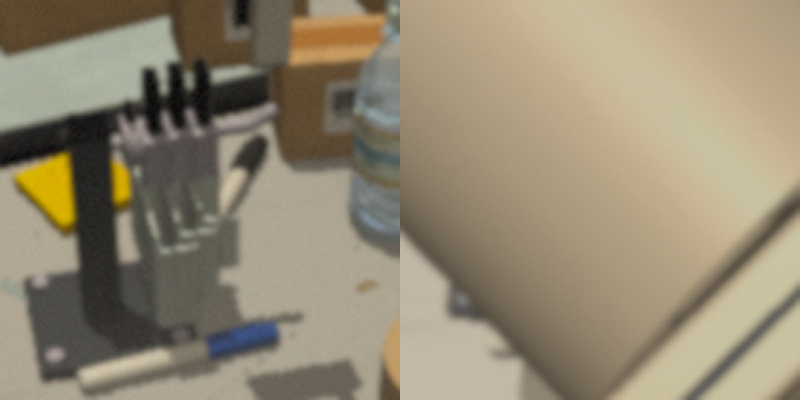

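All three pans hang nested with their open sides outward: the sleeves, at left crop (150–215,150), span about 47 mm, which fits 3 × 16 mm. The gripper is clear of everything.

```bash
python3 -c "
from bench import ctrl
print(ctrl.finish_job())"
```

```text
the job is handed in; nothing more can be done
None
```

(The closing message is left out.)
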